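# Pack the celadon set into its fitted case

## Task

Pack the three loose green-glazed pieces into the wooden case for the customer: set each one upright, fully down in the nest whose pocket has its shape, without dropping it in. When all three are in, lower the hinged lid gently, without slamming it, until the case is fully shut. Leave the teapot, bottle and cup standing where they are.

Things in the scene. Friction and masses are not known exactly. Their poses are not given: they have to be found in the camera images.
- case: Open wooden case fixed on the table, outside 166 (its x) x 361 (its y) x 62 mm high, walls and floor 8 mm thick. Origin: centre of its underside, on the table. Its +x side, away from the robot, carries the lid's hinge; z up.
- lid (a joint): Opening angle of the case's flat wooden lid (rad): 0 is shut, about 1.57 upright, 1.9 leaning fully back, away from the robot. The hinge is stiff: the lid stays at the angle where it is left. Lid panel 166 x 361 x 8 mm, no handle; about 4 N at its free edge moves it.
- lid_hinge (a point): Point on the lid's hinge line, middle of the case's far rim (case frame 83, 0, 62 mm), at the lid's underside. The hinge line runs along the case's y. When shut the lid reaches from here 166 mm in the case's -x; its upper (outer) face lies 8 mm above.
- lid_edge (a point): Middle of the lid's free edge, on its outer face (the face that is on top when shut and looks away from the robot when open). Moves with the lid.
- nest_hex: Dark grey block in the case, 148 (x) x 113 (y) x 24 mm, one of three side by side along the case's y in varying order, turned as the case. Origin: centre of its underside, 8 mm above the table. Central pocket 20 mm deep (floor 4 mm above origin), 2.5 mm wider all round than its piece, mouth bevelled 3 mm: a regular hexagon, 54 mm across flats for the piece; two flats face the block's +y and -y.
- nest_rect: Dark grey block in the case, 148 (x) x 113 (y) x 24 mm, one of three side by side along the case's y in varying order, turned as the case. Origin: centre of its underside, 8 mm above the table. Central pocket 20 mm deep (floor 4 mm above origin), 2.5 mm wider all round than its piece, mouth bevelled 3 mm: an oblong rectangle for a piece 110 (x) x 48 (y) mm.
- nest_trap: Dark grey block in the case, 148 (x) x 113 (y) x 24 mm, one of three side by side along the case's y in varying order, turned as the case. Origin: centre of its underside, 8 mm above the table. Central pocket 20 mm deep (floor 4 mm above origin), 2.5 mm wider all round than its piece, mouth bevelled 3 mm: a trapezium, piece 110 mm long at y = -24 mm, 66 mm at y = +24 mm.
- caddy: Green-glazed hexagonal tea caddy, 54 mm across flats, 62 mm across corners (corners on its +x and -x, flats on +y and -y), 46 mm high, about 250 g. Origin: centre of its underside; z up. Piece and nest have the same orientation when the piece is seated (or turned by any multiple of 60 degrees).
- oblong: Green-glazed oblong lidded box, 110 (x) x 48 (y) x 46 mm high, about 320 g; its lid does not come off. Origin: centre of its underside; z up. Piece and nest have the same orientation when the piece is seated (or half a turn apart).
- planter: Green-glazed trapezium planter with a dark top, 46 mm high, 48 mm deep (y): 110 mm long at its y = -24 mm side, 66 mm long at its y = +24 mm side, these two sides being parallel to x; about 280 g. Solid to the touch. Origin: centre of its underside, midway between the parallel sides; z up. Piece and nest have the same orientation when the piece is seated.
- teapot: Unglazed brown teapot, bystander, belly 100 mm across, 92 mm high, 137 mm over spout (+x) and handle (-x). Origin: centre of its underside.
- bottle: Clear water bottle, bystander, 64 mm across, 200 mm high. Origin: centre of its underside.
- cup: White lidded drink cup with a cardboard sleeve, bystander, 82 mm across, 110 mm high. Origin: centre of its underside.
Not all that is in view belongs to the job. Leave any turquoise look-alike of the oblong alone. What is shaped like the caddy but pink is not meant.

How it is judged:
By the outcome, as a careful person would: the job done as asked, in the order asked, and still so for the second after the job is handed in, with the robot touching nothing.
It also fails if it takes over 72 s, if anything falls off the work surface, if the arm or the gripper's body presses on something with over 40 N, if the wrist force passes 120 N, or if a joint passes its speed limit or range.

## Robot

A 6-joint arm with a two-finger parallel gripper is mounted at the origin on the work surface. World frame = base frame: x ahead of the robot, y to its left, z up, the work surface at z = 0. Lengths are in m, angles in rad, forces in N, time in s.
With the tool pointing down it reaches from about 0.25 to 0.775 m from the base axis. Payload 8.9 kg.
Tool frame: the origin (TCP) lies midway between the tips of the shut fingers; the grasp point (between the pads) lies 19 mm behind it; z points along the fingers, y is the line along which they close (so a half turn about z gives the same grasp; the last joint's range is limited). The gripper opens to 85 mm and grips with 20 to 120 N. Pads are 22 mm wide; open, the fingers measure 114 mm over their backs; the gripper's body (76 mm by 85 mm) begins 54 mm behind the grasp point. The pads swing forward as they close: fully open they stand 13 mm farther back than shut.
Start: joints at [-0.139, 0.291, -0.153, 1.127, 0, 1.431], TCP at [0.525, 0, 0.231] pointing down, gripper open.
Joint ranges: [-2.52, 2.52], [-0.91, 1.74], [-1.3, 1.37], [-1.96, 2.02], [-1.52, 1.47], [-3.14, 3.14]. Speed limits (rad/s): [2.22, 2.22, 2.79, 3.14, 3.14, 3.14].

## Interface

Orientations are given as a rotation vector (axis times angle).
In Python, from cell import manip gives the robot as it stands.
- The arm moves only by the tool step_arm, never from a script. Its argument "plan" is a list of rows, each a list of 6 numbers: the shift along the tool's x, y, z scaled (see below), then the turn, a rotation vector about the tool's x, y, z scaled (see below). In form: [[dx, dy, dz, ax, ay, az], ...]. A call has 1 to 12 rows; each row is the pose to reach, as a shift and turn from the pose commanded when the call began, along the tool's axes at that moment; what a row does not reach only later rows make up. The controller multiplies each number of a shift by 0.3 m and each number of a turn by 45 degrees. A row lasts 1/8 s, in which the tool goes at most 62.5 mm and 10.7 degrees, less where a joint would pass 70% of its speed; a pose out of reach is approached as far as the arm can. A call with a number of a shift or a turn outside -1 to 1 is refused whole. A call with a gripper value outside its range is refused whole. "claw" is the closure, from 0 (fully open) to 1 (shut), set as the call begins (left out, the last holds). The fingers move at their own pace and stop on an object; "squeeze" is the grip in N (left out, the last holds). Time passes only in rows, so rows that repeat a pose let the fingers close. It gives the time, the measured TCP pose, the force, the opening and the grip force at its end, in the units of the state.
- manip.state(): the state, without advancing time (a new reading comes with each control period).
- manip.read_camera(name): name is "scene" or "side" or "wrist"; returns a dict with "pixels" (420x560x3 uint8, blue, green, red), "K" (3x3 intrinsics, pixels), "cam_to_world" (4x4, takes a point from camera to world coordinates). Camera axes: x right, y down, z forward; pixel columns grow to the right and rows downward; lengths in m; the calibration is good to about 2 mm. A picture is of the moment at which its call begins. There is no depth.
- manip.job_done(): hands the job in; it is judged then, once.
The state is a dict: "t": time; "q": joint angles; "joint_velocities": joint speeds; "joint_torque": joint torques, N m; "tcp_pos": TCP position; "eef_rot": TCP orientation; "force": force on the tool from outside, world axes, zero at the start; "ft_torque": the same for the moment, N m; "opening": finger opening in m; "grip_force": force on a finger pad.
Only numpy, scipy, OpenCV 4.12 (cv2) and the standard library are available. Lean on these libraries where they do the work, as an engineer would, in place of code of your own. Each camera call takes 0.05 s, during which the arm holds its last target. There are 200 camera calls.

## Working session

There is one attempt and no reset: what is moved stays moved. The work goes in short steps, Python scripts to look and compute and a tool call to move; the robot and the scene stay as the last step left them, time stands still between calls to the robot, and variables do not carry over. Pictures are saved under pics/ and viewed, at most 10 in all, crops included, and the job is handed in when it is done.

Besides the shell and the picture viewer there is one more tool, called after "Call:" by a JSON object that holds its "op" and its "data", one argument or row to a line. step_arm: Moves the arm, as the interface text tells. Its arguments: {"type":"object","properties":{"plan":{"type":"array"},"claw":{"type":"number"},"squeeze":{"type":"number"}},"required":["plan"]}

```bash
mkdir -p pics; ls
python3 - <<'E'
from cell import manip
import cv2,numpy as np
for n in ("scene","side"):
    r=manip.read_camera(n); np.savez(n+".npz",**r); cv2.imwrite(f"pics/{n}0.png",r["pixels"])
    print(n,r["K"].tolist(),np.round(r["cam_to_world"],3).tolist())
s=manip.state(); print(s)
E
```

```text
pics
scene [[392.93667206697495, 0.0, 288.63766837723324], [0.0, 392.93667206697495, 207.17394018872773], [0.0, 0.0, 1.0]] [[0.593, 0.63, -0.502, 1.091], [0.805, -0.453, 0.383, -0.525], [0.014, -0.631, -0.776, 1.016], [0.0, 0.0, 0.0, 1.0]]
side [[514.9279690602508, 0.0, 277.4009408844297], [0.0, 514.9279690602508, 224.14457358907347], [0.0, 0.0, 1.0]] [[0.971, -0.133, 0.2, 0.262], [-0.239, -0.464, 0.853, -1.226], [-0.021, -0.876, -0.482, 0.739], [0.0, 0.0, 0.0, 1.0]]
{'t': 0.1, 'q': array([-1.39293415e-01,  2.91220220e-01, -1.54044686e-01,  1.12670277e+00,
       -4.04638948e-05,  1.43154449e+00]), 'joint_velocities': array([-0.00132404, -0.00116957,  0.00172145,  0.00205425,  0.00135822,
       -0.00199935]), 'joint_torque': array([ 6.19868915e-04, -5.37977386e+01,  3.31919432e+01,  9.26249544e-03,
       -2.26563770e-04,  3.33016703e-05]), 'tcp_pos': array([5.24606813e-01, 4.91682847e-05, 2.30793970e-01]), 'eef_rot': array([-2.22084338e+00, -2.22075109e+00,  1.15824280e-03]), 'force': array([ 0.67440619, -0.09162003, -0.16083563]), 'ft_torque': array([ 0.01490679,  0.02227768, -0.02682759]), 'grip_force': 0.0, 'opening': 0.0855289028796467}
```

View pics/scene0.png

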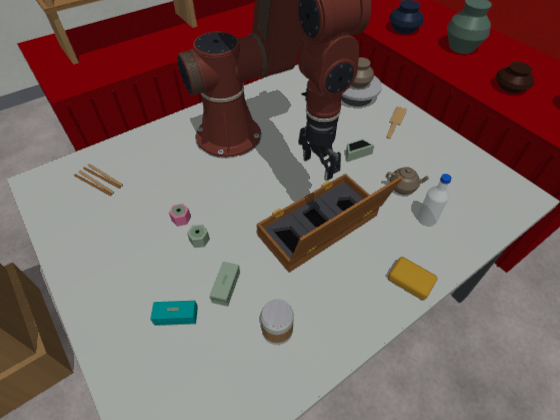

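View pics/side0.png

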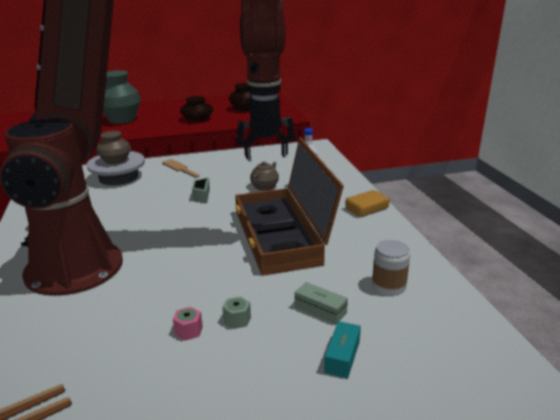

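The scene view shows the caddy at (199,236) with its pink decoy at (180,214). The oblong is at (225,283) with its turquoise decoy at (174,313). The planter is at (360,149), in front of the case at about (320,220). Next I'll enlarge these areas.

Run:
```python
import cv2,numpy as np
s=np.load("scene.npz")["pixels"]; d=np.load("side.npz")["pixels"]
def crop(im,x,y,w,h,k): 
    c=cv2.resize(im[y:y+h,x:x+w],None,fx=k,fy=k,interpolation=cv2.INTER_CUBIC)
    return c
a=crop(s,250,130,160,140,5)[:600]; 
for i in range(0,160,20): cv2.putText(a,str(250+i),(i*5,10),0,.35,(255,255,255)); cv2.line(a,(i*5,12),(i*5,18),(255,255,255))
for i in range(0,120,20): cv2.putText(a,str(130+i),(0,i*5+4),0,.35,(255,255,255))
cv2.imwrite("pics/c1.png",a)
b=crop(s,160,195,100,120,5); c=crop(s,340,130,60,40,5)
m=np.zeros((600,800,3),np.uint8); m[:,:500]=b; m[:200,500:800]=c
e=crop(d,180,165,60,50,5); m[210:460,500:800]=e
cv2.imwrite("pics/c2.png",m)
```

```text
(no output)
```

View pics/c1.png

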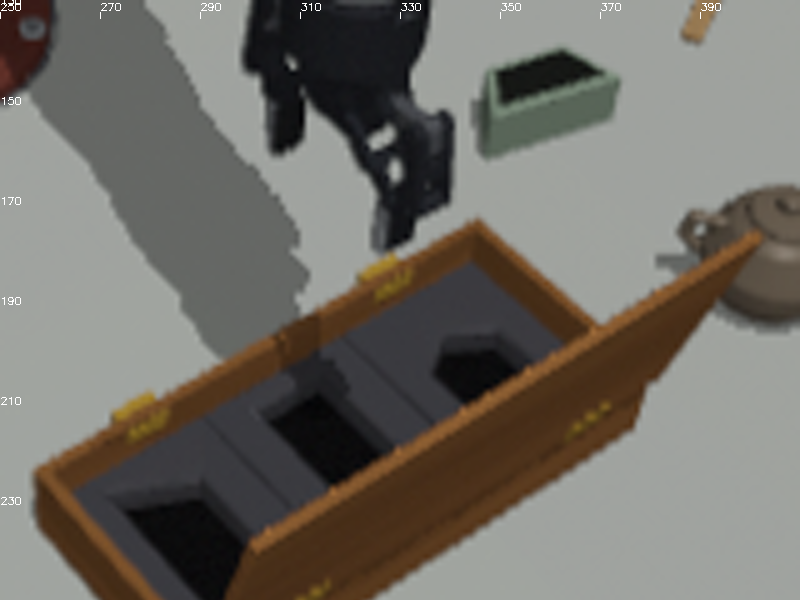

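View pics/c2.png

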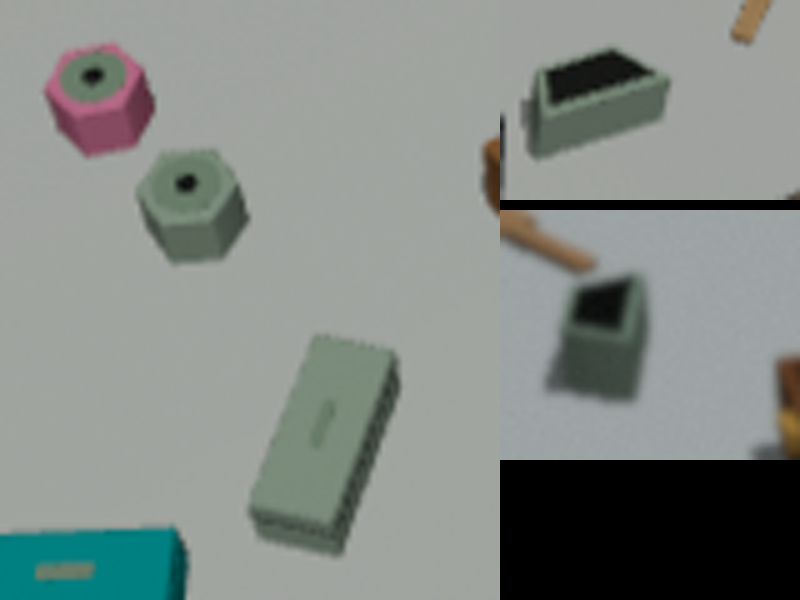

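The pocket order along the case, from left to right in the image, is trapezium, rectangle, hexagon (-y to +y). The three pieces I chose are the muted green ones: the caddy at (199,236), the oblong at (225,283) and the planter at (360,149). Now I'll fit their poses.

```bash
cat > h.py <<'E'
import cv2,numpy as np
from scipy.optimize import least_squares
def proj(r,P):
    T=np.linalg.inv(r["cam_to_world"]); p=np.asarray(P,float)@T[:3,:3].T+T[:3,3]; p=p@r["K"].T
    return p[:,:2]/p[:,2:]
def ray(r,uv,z):
    T=r["cam_to_world"]; d=T[:3,:3]@np.linalg.solve(r["K"],[*uv,1]); return T[:3,3]+d*(z-T[2,3])/d[2]
def prism(xy,h=.046): xy=np.array(xy); return np.vstack([np.c_[xy,0*xy[:,0]],np.c_[xy,0*xy[:,0]+h]])
a=.027/np.cos(np.pi/6)
SH={"caddy":prism([(a*np.cos(k*np.pi/3),a*np.sin(k*np.pi/3)) for k in range(6)]),
"oblong":prism([(.055,.024),(-.055,.024),(-.055,-.024),(.055,-.024)]),
"planter":prism([(.033,.024),(-.033,.024),(-.055,-.024),(.055,-.024)])}
def place(V,x,y,th,z=0):
    c,s=np.cos(th),np.sin(th); return V@np.array([[c,s,0],[-s,c,0],[0,0,1]])+[x,y,z]
D=np.array([(np.cos(t),np.sin(t)) for t in np.linspace(0,2*np.pi,48,endpoint=False)])
def fit(name,views,x0,z=0):   # views: [(r,maskpoints)]
    sup=[(D@m.T).max(1) for r,m in views]
    f=lambda p:np.concatenate([(D@proj(r,place(SH[name],*p,z)).T).max(1)-s for (r,m),s in zip(views,sup)])
    best=min((least_squares(f,[*x0[:2],x0[2]+k],x_scale=[.01,.01,.1],loss="soft_l1") for k in np.arange(0,6.2,.5)),key=lambda o:o.cost)
    return best.x,np.sqrt(np.mean(best.fun**2))
def mask(r,box,show=None):
    x,y,w,h=box; im=cv2.GaussianBlur(r["pixels"],(3,3),0)[y:y+h,x:x+w].astype(int); b,g,rr=im[...,0],im[...,1],im[...,2]
    m=((g-rr>9)&(g-b>4)).astype(np.uint8)
    n,l,st,_=cv2.connectedComponentsWithStats(m); k=1+st[1:,4].argmax()
    yy,xx=np.where(l==k); return np.c_[xx+x,yy+y].astype(float)
E
python3 - <<'E'
from h import *
S=dict(np.load("scene.npz")); d=dict(np.load("side.npz"))
for n,bs,bd,uv in (("caddy",(187,222,25,28),(218,292,36,36),(198,236)),("oblong",(205,255,40,52),(288,280,64,44),(225,283)),("planter",(343,135,35,32),(188,174,26,30),(360,149))):
    ms,md=mask(S,bs),mask(d,bd)
    print(n,len(ms),ms.min(0),ms.max(0),len(md),md.min(0),md.max(0))
    x0=[*ray(S,uv,.023)[:2],0]
    for v in ([(S,ms)],[(d,md)],[(S,ms),(d,md)]):
        x,c=fit(n,v,x0); print("  ",x.round(4),round(c,2))
L=lambda u,v:(250+(u+.5)/5-.5,130+(v+.5)/5-.5)
A=ray(S,L(35,472),.062);B=ray(S,L(478,220),.062)
print("case",A,B,np.linalg.norm(A-B))
e=(B-A)/np.linalg.norm(B-A); yaw=np.arctan2(-e[0],e[1]); c=(A+B)/2+.083*np.array([np.cos(yaw),np.sin(yaw),0]); print(c,yaw)
ex=np.array([np.cos(yaw),np.sin(yaw),0]);ey=np.array([-ex[1],ex[0],0]);H=c+.083*ex
for al in np.arange(1.2,1.95,.1):
    q=H+.166*(-np.cos(al)*ex+[0,0,np.sin(al)]); print(round(al,1),proj(S,[q-.18*ey,q+.18*ey]).round().tolist())
print("obs",L(260,545),L(758,232))
E
```

```text
caddy 346 [187. 225.] [207. 246.] 721 [223. 296.] [250. 327.]
   [ 0.3765 -0.3267  0.0661] 1.24
   [ 0.3764 -0.3231  2.0431] 1.17
   [ 0.376  -0.3252  2.0726] 1.27
oblong 798 [210. 262.] [238. 305.] 1349 [295. 282.] [347. 323.]
   [ 0.5648 -0.3425  5.4264] 1.19
   [ 0.5653 -0.3381  2.2064] 1.19
   [ 0.5649 -0.3408  2.2435] 1.29
planter 259 [347. 144.] [373. 160.] 238 [192. 178.] [208. 201.]
   [0.3731 0.3367 7.7562] 1.96
   [0.3704 0.3479 1.3979] 1.67
   [0.3704 0.3404 1.4131] 1.9
case [ 0.47055575 -0.17154772  0.062     ] [0.4681764  0.18734894 0.062     ] 0.35890454499412255
[0.55236425 0.00845086 0.062     ] 0.0066295422511578606
1.2 [[276.0, 215.0], [376.0, 158.0]]
1.3 [[280.0, 218.0], [380.0, 160.0]]
1.4 [[284.0, 221.0], [385.0, 162.0]]
1.5 [[288.0, 224.0], [389.0, 165.0]]
1.6 [[292.0, 229.0], [393.0, 168.0]]
1.7 [[296.0, 233.0], [397.0, 172.0]]
1.8 [[300.0, 239.0], [401.0, 176.0]]
1.9 [[304.0, 244.0], [405.0, 180.0]]
obs (301.6, 238.6) (401.2, 176.0)
```

```bash
cat >> h.py <<'E'
from scipy.spatial.transform import Rotation as Ro
def go(tgts,st=None):
    from cell import manip
    s=st or manip.state(); R=Ro.from_rotvec(s["eef_rot"]).as_matrix(); p=s["tcp_pos"]
    y=R[:,1]; print("now",p.round(4),"psi",round(np.arctan2(y[1],y[0]),4),"tilt",R[:2,2].round(3),"t",round(s["t"],2),"q",s["q"].round(2),"F",s["force"].round(1),"open",round(s["opening"],4),round(s["grip_force"],1))
    for x,yy,z,ps in tgts:
        c,sn=np.cos(ps),np.sin(ps); T=np.array([[-sn,c,0],[c,sn,0],[0,0,-1]]).T
        print(" ",((R.T@(np.array([x,yy,z])-p))/.3).round(3),(Ro.from_matrix(R.T@T).as_rotvec()/(np.pi/4)).round(3))
E
python3 - <<'E'
from h import *
S=dict(np.load("scene.npz"))
print(ray(S,(178.5,215),.03), ray(S,(174,313),.03))
go([(.376,-.26,.25,.7),(.376,-.26,.25,1.57)])
E
```

```text
[ 0.27565824 -0.34050101  0.03      ] [ 0.5669344  -0.49796979  0.03      ]
now [0.5246 0.     0.2308] psi -0.0 tilt [-0.001  0.   ] t 0.1 q [-0.14  0.29 -0.15  1.13 -0.    1.43] F [ 0.7 -0.1 -0.2] open 0.0855 0.0
  [-0.867 -0.495 -0.064] [-0.001 -0.001 -0.891]
  [-0.867 -0.495 -0.064] [-1.000e-03 -1.000e-03 -1.999e+00]
```

Call:
{"op": "step_arm", "data": {
  "plan": [
    [-0.867,-0.495,-0.06,0,0,-0.9],
    [-0.867,-0.495,-0.06,0,0,-0.9],
    [-0.867,-0.495,-0.06,0,0,-0.9],
    [-0.867,-0.495,-0.06,0,0,-0.9],
    [-0.867,-0.495,-0.06,0,0,-0.9],
    [-0.867,-0.495,-0.06,0,0,-0.9],
    [-0.867,-0.495,-0.06,0,0,-0.9]
  ],
  "claw": 0
}}

```text
t: 0.98
tcp_pos: [0.3757, -0.2611, 0.2491]
eef_rot: [-1.319, -2.851, -0.0]
force: [0.8, -0.1, 0.1]
opening: 0.0853
grip_force: 0.0
```

Run:
```python
from h import *
go([(.376,-.325,.25,1.57)])
```

```text
now [ 0.3757 -0.2611  0.2491] psi 0.7039 tilt [-0.  0.] t 0.97 q [-0.77  0.15 -0.29  1.13 -0.    0.1 ] F [ 0.8 -0.1  0.1] open 0.0853 0.0
  [-0.163 -0.137 -0.003] [ 0.    -0.    -1.103]
```

Call:
{"op": "step_arm", "data": {
  "plan": [
    [-0.163,-0.137,0,0,0,-1],
    [-0.163,-0.137,0,0,0,-1],
    [-0.163,-0.137,0,0,0,-1],
    [-0.163,-0.137,0,0,0,-1],
    [-0.163,-0.137,0,0,0,-1],
    [-0.163,-0.137,0,0,0,-1],
    [-0.163,-0.137,0,0,0,-1]
  ]
}}

```text
t: 1.85
tcp_pos: [0.3773, -0.3234, 0.2492]
eef_rot: [-0.124, -3.139, -0.001]
force: [-0.5, 0.1, -0.7]
opening: 0.0853
grip_force: 0.0
```

Run:
```python
from h import *
from cell import manip
r=manip.read_camera("wrist"); np.savez("w1.npz",**r); cv2.imwrite("pics/w1.png",r["pixels"])
print(r["K"].round(1).tolist(),r["cam_to_world"].round(3).tolist())
print(proj(r,place(SH["caddy"],.376,-.325,-.02)).round().tolist())
go([])
```

```text
[[309.8, 0.0, 278.4], [0.0, 309.8, 204.6], [0.0, 0.0, 1.0]] [[0.08, 0.954, 0.288, 0.303], [0.997, -0.077, -0.022, -0.318], [0.001, 0.289, -0.957, 0.392], [0.0, 0.0, 0.0, 1.0]]
[[278.0, 194.0], [298.0, 181.0], [297.0, 157.0], [275.0, 146.0], [255.0, 160.0], [257.0, 184.0], [278.0, 204.0], [301.0, 190.0], [300.0, 163.0], [275.0, 150.0], [252.0, 166.0], [254.0, 193.0]]
now [ 0.3773 -0.3235  0.2492] psi 1.4921 tilt [-0.  0.] t 1.9 q [-0.86  0.23 -0.19  1.15  0.   -0.78] F [ 0.3 -0.6  0.1] open 0.0858 0.0
```

View pics/w1.png

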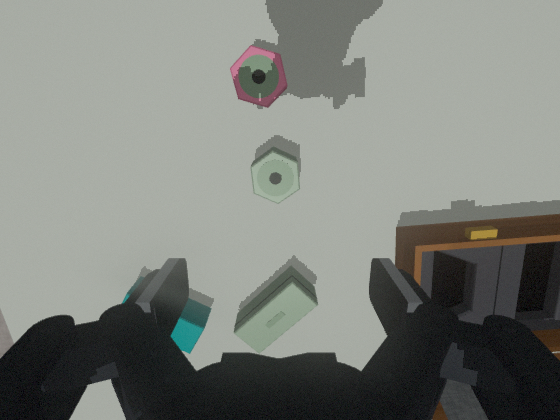

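The wrist view shows the caddy at (275,176), where the fit predicted it. It also shows the pink decoy at (258,77), the oblong at (276,315) and the turquoise one at (185,320). I'll refine the caddy and oblong from their bright top faces.

```bash
cat >> h.py <<'E'
def fittop(name,r,box,x0,z=.046,show=0):
    x,y,w,h=box; im=r["pixels"][y:y+h,x:x+w].astype(int)
    sp=im[...,1]-np.maximum(im[...,2],0); m=((sp>=10)&(im[...,1]>130)).astype(np.uint8)
    n,l,st,_=cv2.connectedComponentsWithStats(m); k=1+st[1:,4].argmax(); yy,xx=np.where(l==k)
    pts=np.c_[xx+x,yy+y].astype(float); sup=(D@pts.T).max(1)+.5*np.abs(D).sum(1)*.6
    V=SH[name]; V=V[len(V)//2:]
    f=lambda p:(D@proj(r,place(V,*p,z-.046)).T).max(1)-sup
    b=min((least_squares(f,[*x0[:2],x0[2]+k],x_scale=[.01,.01,.1],loss="soft_l1") for k in (-.3,0,.3)),key=lambda o:o.cost)
    print(name,len(pts),pts.min(0),pts.max(0),b.x.round(4),"rms px",np.sqrt(np.mean(b.fun**2)).round(2)); return b.x
E
python3 - <<'E'
from h import *
r=dict(np.load("w1.npz"))
print(r["pixels"][170,262],r["pixels"][152,275],r["pixels"][315,290],r["pixels"][140,280],r["pixels"][200,400])
c=fittop("caddy",r,(240,130,70,85),(.376,-.325,-.02))
o=fittop("oblong",r,(225,255,100,100),(.565,-.340,-.9))
go([(c[0],c[1],.10,1.5708+c[2]),(c[0],c[1],.019,1.5708+c[2])])
E
```

```text
[145 163 146] [110 126 114] [142 162 145] [117 123 120] [166 174 171]
caddy 1730 [250. 151.] [299. 203.] [ 0.3757 -0.327   0.0136] rms px 0.4
oblong 2504 [235. 283.] [317. 353.] [ 0.5645 -0.3425 -0.8582] rms px 0.81
now [ 0.3773 -0.3235  0.2492] psi 1.4921 tilt [-0.  0.] t 1.9 q [-0.86  0.23 -0.19  1.15  0.   -0.78] F [ 0.3 -0.6  0.1] open 0.0858 0.0
  [ 0.004 -0.012  0.497] [ 0.    -0.    -0.118]
  [ 0.004 -0.012  0.767] [ 0.    -0.    -0.118]
```

Call:
{"op": "step_arm", "data": {
  "plan": [
    [0.004,-0.012,0.2,0,0,-0.118],
    [0.004,-0.012,0.4,0,0,-0.118],
    [0.004,-0.012,0.56,0,0,-0.118],
    [0.004,-0.012,0.68,0,0,-0.118],
    [0.004,-0.012,0.767,0,0,-0.118],
    [0.004,-0.012,0.767,0,0,-0.118],
    [0.004,-0.012,0.767,0,0,-0.118]
  ]
}}

```text
t: 2.78
tcp_pos: [0.376, -0.3279, 0.0201]
eef_rot: [-0.022, 3.141, -0.001]
force: [0.5, -0.2, -0.3]
opening: 0.0857
grip_force: 0.0
```

Call:
{"op": "step_arm", "data": {
  "plan": [
    [0,0,0,0,0,0],
    [0,0,0,0,0,0],
    [0,0,0,0,0,0],
    [0,0,0,0,0,0],
    [0,0,0,0,0,0],
    [0,0,0,0,0,0],
    [0,0,0,0,0,0],
    [0,0,0,0,0,0]
  ],
  "claw": 1,
  "squeeze": 40
}}

```text
t: 3.78
tcp_pos: [0.376, -0.328, 0.0203]
eef_rot: [-0.022, 3.14, -0.002]
force: [-1.1, 0.6, 8.0]
opening: 0.0534
grip_force: 41.7
```

Run:
```python
from h import *
from cell import manip
r=manip.read_camera("wrist"); np.savez("w2.npz",**r)
go([(.376,-.327,.16,1.5708),(.5525,.1215,.16,1.5774)])
```

```text
now [ 0.376  -0.328   0.0203] psi 1.5849 tilt [ 0.001 -0.001] t 3.83 q [-0.86  0.47 -0.52  0.58  0.   -0.88] F [-1.1  0.8  8.9] open 0.0536 41.7
  [-0.     0.003 -0.466] [-0.002  0.002  0.018]
  [-0.61   1.489 -0.467] [-0.002  0.002  0.01 ]
```

Call:
{"op": "step_arm", "data": {
  "plan": [
    [0,0,-0.06,0,0,0],
    [0,0,-0.2,0,0,0],
    [0,0,-0.4,0,0,0],
    [-0.1,0.3,-0.6,0,0,0.01],
    [-0.25,0.5,-0.85,0,0,0.01],
    [-0.25,0.7,-0.85,0,0,0.01],
    [-0.25,0.9,-0.85,0,0,0.01],
    [-0.25,1,-0.85,0,0,0.01],
    [-0.25,1,-0.85,0,0,0.01],
    [-0.25,1,-0.85,0,0,0.01]
  ]
}}

```text
t: 5.08
tcp_pos: [0.4463, -0.0244, 0.275]
eef_rot: [-0.016, 3.14, 0.0]
force: [0.5, -0.4, -1.9]
opening: 0.0534
grip_force: 43.6
```

Run:
```python
from h import *
from cell import manip
r=manip.read_camera("wrist"); np.savez("w3.npz",**r); im=r["pixels"].copy()
x,y,th=.5524,.0085,.0066
for z,hx,hy in ((.062,.083,.1805),(.062,.075,.1725),(.032,.074,.1695)):
    p=proj(r,place(np.array([(hx,hy,0),(-hx,hy,0),(-hx,-hy,0),(hx,-hy,0)]),x,y,th,z)); print(z,p.round(1).tolist())
    cv2.polylines(im,[p.round().astype(int)],True,(0,255,255))
cv2.imwrite("pics/w3.png",cv2.resize(im,(800,600),interpolation=cv2.INTER_CUBIC))
go([])
```

```text
0.062 [[435.8, 315.4], [456.7, 196.6], [153.4, 195.9], [167.6, 315.0]]
0.062 [[430.7, 310.3], [448.9, 203.0], [160.9, 202.4], [173.0, 309.9]]
0.032 [[418.9, 296.8], [434.2, 197.1], [171.7, 196.6], [181.8, 296.4]]
now [ 0.4463 -0.0256  0.2746] psi 1.5794 tilt [ 0.001 -0.   ] t 5.12 q [-0.22  0.12 -0.26  1.19 -0.   -0.23] F [-0.1 -0.2 -1.9] open 0.0535 43.6
```

View pics/w3.png

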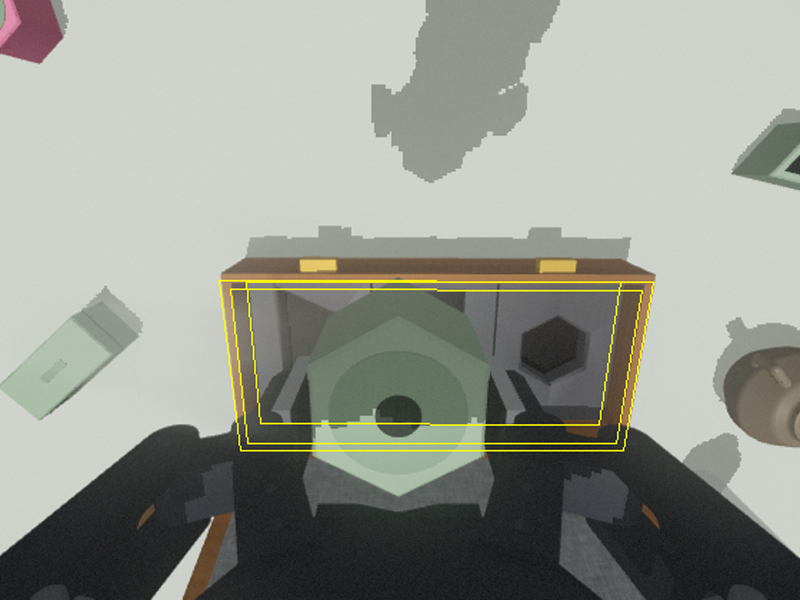

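The overlay fits the sides well but may be about 2–3 mm off in x at the near rim. I'll zoom in on the hex pocket and that rim.

Run:
```python
from h import *
r=dict(np.load("w3.npz")); im=r["pixels"]
x0,y0,k=340,180,6
c=cv2.resize(im[y0:y0+95,x0:x0+130],None,fx=k,fy=k,interpolation=cv2.INTER_CUBIC)
x,y,th=.5524,.0085,.0066
hexo=SH["caddy"][:6]
for V,z,dy in ((hexo*(29.5/27)*1.0,.029,.113),(hexo*(32.5/27),.032,.113)):
    p=proj(r,place(V,x-dy*np.sin(th),y+dy*np.cos(th),th,z)); q=((p-[x0,y0]+.5)*k-.5).round().astype(int); cv2.polylines(c,[q],True,(0,255,255) if z<.03 else (0,0,255))
p=proj(r,place(np.array([(.083,.1805,0),(-.083,.1805,0),(-.083,-.1805,0)]),x,y,th,.062)); q=((p-[x0,y0]+.5)*k-.5).round().astype(int); cv2.polylines(c,[q],False,(0,255,0))
cv2.imwrite("pics/c3.png",c)
```

```text
(no output)
```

View pics/c3.png

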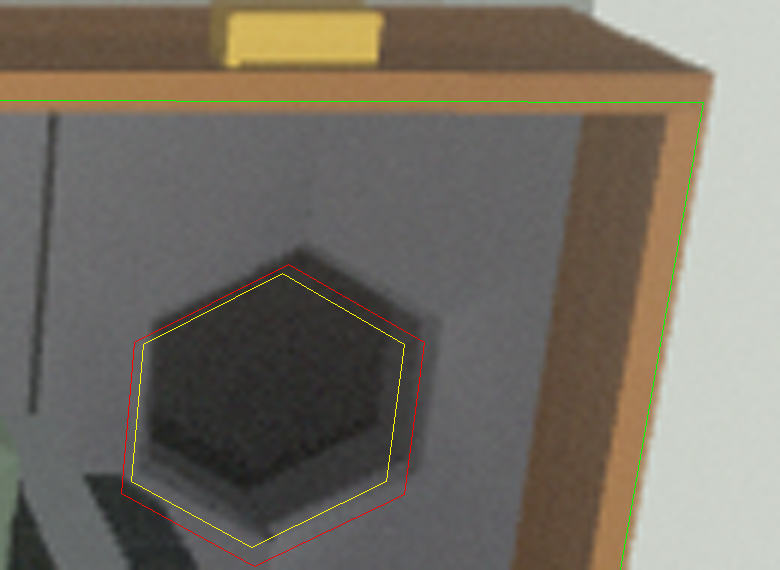

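Run:
```python
from h import *
r=dict(np.load("w3.npz")); k=560/800
f=lambda u,v:((u+.5)*k-.5,(v+.5)*k-.5); g=lambda u,v:(340+(u+.5)/6-.5,180+(v+.5)/6-.5)
P=np.array([f(*q) for q in ((399,318),(490,363),(485,453),(399,497),(314,455),(309,363))])
V=SH["caddy"][:6][[3,2,1,0,5,4]]  # image top=-x, right=+y
V=SH["caddy"][:6][[3,2,1,0,5,4]]
o=least_squares(lambda p:(proj(r,place(V,p[0],p[1],p[2],.3003))-P).ravel(),[.446,-.0256,0]); print("held",o.x.round(4),np.abs(o.fun).max().round(2))
A=ray(r,f(221,275),.062);B=ray(r,g(712,73),.062);print(A,B,np.linalg.norm(A-B))
e=(B-A)/np.linalg.norm(B-A);yaw=np.arctan2(-e[0],e[1]);print("case",((A+B)/2+.083*np.array([np.cos(yaw),np.sin(yaw),0])).round(4),yaw.round(4))
print("rim inner near",ray(r,g(400,113),.062)[0]," hex top corner",ray(r,g(303,247),.032),"rt",ray(r,g(437,314),.032),"seam y",ray(r,g(42,300),.032))
d=dict(np.load("side.npz"))
```

```text
held [ 0.4452 -0.0239  0.012 ] 2.78
[ 0.46616537 -0.17074608  0.062     ] [0.46229752 0.1892241  0.062     ] 0.359990965156948
case [0.5472 0.0101 0.062 ] 0.0107
rim inner near 0.4710345641403729  hex top corner [0.51022118 0.12415229 0.032     ] rt [0.52580826 0.15583354 0.032     ] seam y [0.5232231  0.06753084 0.032     ]
```

Run:
```python
from h import *
go([(.547,.1225,.12,1.58),(.547,.1225,.066,1.58)])
```

```text
now [ 0.4463 -0.0256  0.2746] psi 1.5794 tilt [ 0.001 -0.   ] t 5.12 q [-0.22  0.12 -0.26  1.19 -0.   -0.23] F [-0.1 -0.2 -1.9] open 0.0535 43.6
  [-0.34   0.491  0.515] [-0.001  0.001 -0.001]
  [-0.34   0.491  0.695] [-0.001  0.001 -0.001]
```

Call:
{"op": "step_arm", "data": {
  "plan": [
    [-0.12,0.17,0,0,0,0],
    [-0.24,0.34,0.05,0,0,0],
    [-0.34,0.491,0.2,0,0,0],
    [-0.34,0.491,0.4,0,0,0],
    [-0.34,0.491,0.55,0,0,0],
    [-0.34,0.491,0.65,0,0,0],
    [-0.34,0.491,0.695,0,0,0],
    [-0.34,0.491,0.695,0,0,0],
    [-0.34,0.491,0.695,0,0,0]
  ]
}}

```text
t: 6.25
tcp_pos: [0.5485, 0.1212, 0.0671]
eef_rot: [-0.009, 3.139, 0.0]
force: [0.1, 0.2, -1.8]
opening: 0.0534
grip_force: 43.5
```

Run:
```python
from h import *
from cell import manip
r=manip.read_camera("wrist"); np.savez("w4.npz",**r); im=r["pixels"]
s=manip.state(); go([],s)
x,y,z=s["tcp_pos"]; b=z-.0203
p=proj(r,place(SH["caddy"],x,y,.009,b)).round(); print(p[:6].tolist())
print("pocket bevel pred",proj(r,place(SH["caddy"][:6]*32.5/27,.547,.1225,.009,.032)).round(1).tolist())
x0,y0=int(p[:,0].min())-25,int(p[:,1].min())-60
x0=max(x0,0);y0=max(y0,0)
c=im[y0:y0+150,x0:x0+200]; print(x0,y0)
c=cv2.convertScaleAbs(cv2.resize(c,None,fx=4,fy=4,interpolation=cv2.INTER_CUBIC),alpha=1.6)
cv2.imwrite("pics/c4.png",c)
```

```text
now [0.5485 0.1213 0.0671] psi 1.5767 tilt [0.002 0.   ] t 6.3 q [ 0.09  0.5  -0.3   0.77 -0.    0.08] F [ 0.9 -0.4 -2.1] open 0.0531 43.5
[[279.0, 294.0], [325.0, 270.0], [327.0, 220.0], [278.0, 193.0], [230.0, 221.0], [233.0, 271.0]]
pocket bevel pred [[280.5, 287.2], [331.6, 261.0], [334.5, 204.5], [280.2, 173.8], [226.1, 204.9], [229.2, 261.5]]
189 133
```

View pics/c4.png

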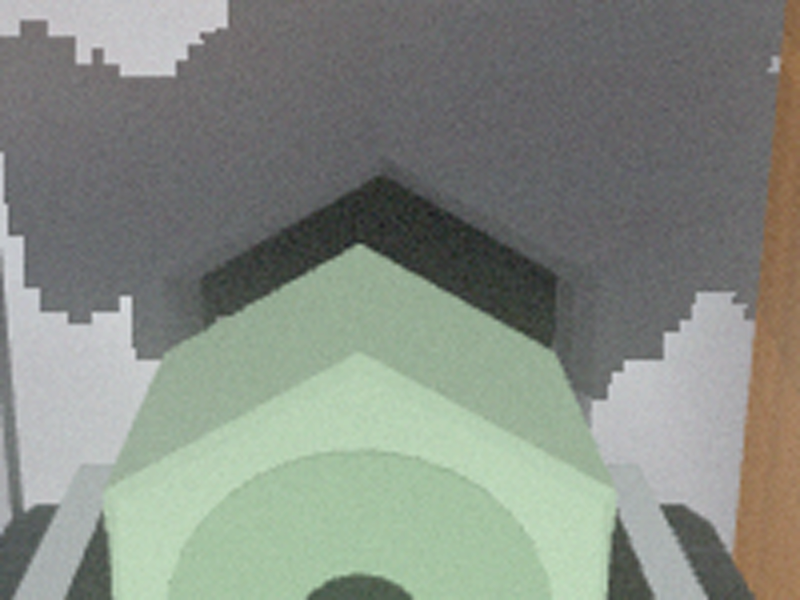

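Run:
```python
from h import *
go([(.5462,.1254,.0671,1.582),(.5462,.1254,.040,1.582),(.5462,.1254,.0325,1.582)])
```

```text
now [0.5485 0.1213 0.0671] psi 1.5767 tilt [0.002 0.   ] t 6.3 q [ 0.09  0.5  -0.3   0.77 -0.    0.08] F [ 0.9 -0.4 -2.1] open 0.0531 43.5
  [0.008 0.014 0.   ] [ 0.     0.003 -0.007]
  [0.008 0.014 0.09 ] [ 0.     0.003 -0.007]
  [0.008 0.014 0.115] [ 0.     0.003 -0.007]
```

Call:
{"op": "step_arm", "data": {
  "plan": [
    [0.008,0.014,0,0,0.003,-0.007],
    [0.008,0.014,0.03,0,0.003,-0.007],
    [0.008,0.014,0.06,0,0.003,-0.007],
    [0.008,0.014,0.08,0,0.003,-0.007],
    [0.008,0.014,0.09,0,0.003,-0.007],
    [0.008,0.014,0.09,0,0.003,-0.007]
  ]
}}

```text
t: 7.05
tcp_pos: [0.5448, 0.1257, 0.0384]
eef_rot: [0.018, -3.139, 0.0]
force: [0.7, -1.2, -2.2]
opening: 0.0531
grip_force: 43.6
```

Run:
```python
from h import *
go([(.5462,.1254,.0325,1.582)])
```

```text
now [0.5448 0.1257 0.0384] psi 1.5825 tilt [-0.003 -0.   ] t 7.05 q [ 0.1   0.54 -0.33  0.71  0.    0.08] F [ 0.7 -1.2 -2.2] open 0.0531 43.6
  [-0.005 -0.001  0.02 ] [ 0.    -0.004  0.001]
```

Call:
{"op": "step_arm", "data": {
  "plan": [
    [-0.003,0,0.008,0,-0.003,0],
    [-0.003,0,0.015,0,-0.003,0],
    [-0.003,0,0.021,0,-0.003,0],
    [-0.003,0,0.023,0,-0.003,0]
  ]
}}

```text
t: 7.55
tcp_pos: [0.5458, 0.1257, 0.0323]
eef_rot: [-0.018, 3.141, -0.0]
force: [-4.0, -1.2, 11.9]
opening: 0.0533
grip_force: 45.1
```

Run:
```python
from h import *
go([])
```

```text
now [0.5458 0.1257 0.0323] psi 1.5826 tilt [ 0. -0.] t 7.55 q [ 0.1   0.54 -0.34  0.69 -0.    0.08] F [-4.  -1.2 11.9] open 0.0533 45.1
```

Call:
{"op": "step_arm", "data": {
  "plan": [
    [0,0,0,0,0,0],
    [0,0,0,0,0,0],
    [0,0,0,0,0,0],
    [0,0,0,0,0,0],
    [0,0,-0.05,0,0,0],
    [0,0,-0.15,0,0,0],
    [0,0,-0.35,0,0,0],
    [0,0,-0.55,0,0,0],
    [0,0,-0.7,0,0,0],
    [0,0,-0.7,0,0,0]
  ],
  "claw": 0.2
}}

```text
t: 8.8
tcp_pos: [0.5479, 0.1259, 0.2466]
eef_rot: [-0.019, 3.134, 0.001]
force: [0.2, 0.9, -0.3]
opening: 0.0686
grip_force: 0.0
```

Run:
```python
from h import *
from cell import manip
r=manip.read_camera("wrist"); np.savez("w5.npz",**r); s=manip.state()
fittop("caddy",r,(200,120,170,150),(.546,.1257,.01),z=.058)
go([(.40,.30,.25,2.25),(.36,.33,.25,2.98)],s)
```

```text
caddy 1966 [254. 150.] [303. 205.] [ 0.5452  0.126  -0.0019] rms px 0.26
now [0.5467 0.1258 0.2441] psi 1.5826 tilt [0.004 0.   ] t 8.85 q [ 0.1   0.35 -0.04  1.18  0.    0.08] F [ 0.5 -1.1 -0.5] open 0.0681 0.0
  [ 0.482  0.586 -0.021] [-0.001  0.005 -0.85 ]
  [ 0.614  0.688 -0.022] [-0.003  0.005 -1.779]
```

Call:
{"op": "step_arm", "data": {
  "plan": [
    [0.12,0.14,0,0,0,-0.2],
    [0.3,0.35,0,0,0,-0.4],
    [0.482,0.586,0,0,0,-0.7],
    [0.482,0.586,0,0,0,-0.9],
    [0.482,0.586,0,0,0,-0.9],
    [0.482,0.586,0,0,0,-0.9],
    [0.482,0.586,0,0,0,-0.9]
  ],
  "claw": 0
}}

```text
t: 9.72
tcp_pos: [0.3997, 0.2989, 0.2414]
eef_rot: [1.101, -2.942, 0.001]
force: [0.1, 0.1, -1.1]
opening: 0.0852
grip_force: 0.0
```

Run:
```python
from h import *
go([(.37,.34,.25,2.98)])
```

```text
now [0.3997 0.2989 0.2414] psi 2.2868 tilt [-0.001 -0.001] t 9.72 q [ 0.5   0.24 -0.2   1.14 -0.   -0.22] F [ 0.1  0.1 -1.1] open 0.0852 0.0
  [-0.015  0.168 -0.029] [ 0.    -0.001 -0.883]
```

Call:
{"op": "step_arm", "data": {
  "plan": [
    [-0.015,0.168,-0.02,0,0,-0.883],
    [-0.015,0.168,-0.02,0,0,-0.883],
    [-0.015,0.168,-0.02,0,0,-0.883],
    [-0.015,0.168,-0.02,0,0,-0.883],
    [-0.015,0.168,-0.02,0,0,-0.883],
    [-0.015,0.168,-0.02,0,0,-0.883]
  ]
}}

```text
t: 10.48
tcp_pos: [0.3698, 0.3402, 0.2477]
eef_rot: [2.033, -2.395, -0.0]
force: [-1.1, -0.6, 0.3]
opening: 0.0852
grip_force: 0.0
```

Run:
```python
from h import *
from cell import manip
r=manip.read_camera("wrist"); np.savez("w6.npz",**r); s=manip.state()
pr=proj(r,place(SH["planter"],.37,.34,1.41)).round(); print(pr.tolist())
im=r["pixels"].copy()
for V in (pr[:4],pr[4:]): cv2.polylines(im,[V.astype(int)],True,(0,255,255))
cv2.imwrite("pics/c5.png",cv2.resize(im[70:280,140:420],None,fx=2.857,fy=2.857,interpolation=cv2.INTER_CUBIC))
x=fittop("planter",r,(190,90,180,170),(.37,.34,1.41))
go([(x[0],x[1],.019,1.5708+x[2])],s)
```

```text
[[296.0, 196.0], [297.0, 145.0], [258.0, 127.0], [260.0, 212.0], [299.0, 206.0], [300.0, 149.0], [256.0, 129.0], [258.0, 224.0]]
planter 957 [255. 125.] [299. 218.] [0.3708 0.3357 1.3631] rms px 1.08
now [0.3697 0.3403 0.2477] psi 2.9794 tilt [-0. -0.] t 10.53 q [ 0.6   0.24 -0.18  1.15 -0.   -0.81] F [-0.7 -0.2  0.3] open 0.0858 0.0
  [ 0.015 -0.006  0.762] [ 0.    -0.     0.058]
```

View pics/c5.png

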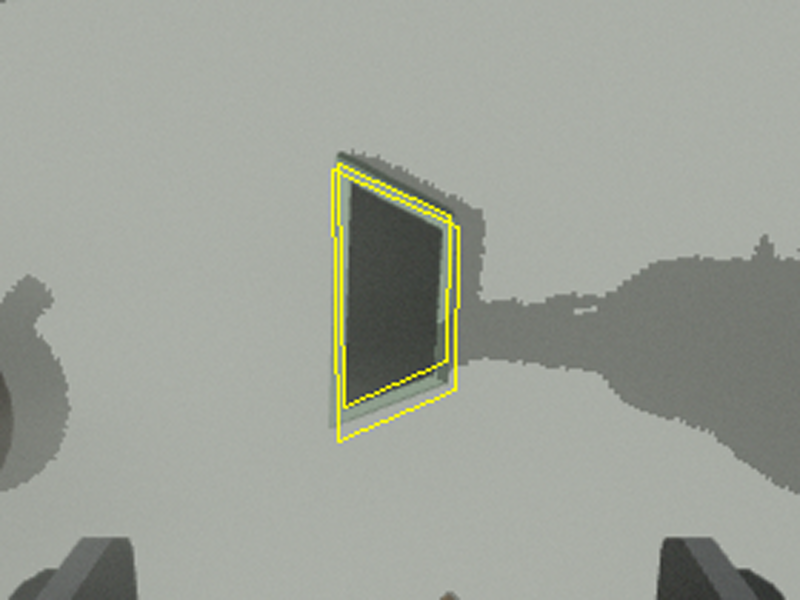

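Run:
```python
from h import *
from cell import manip
r=dict(np.load("w6.npz")); k=2.857
P=np.array([(140+(u+.5)/k-.5,70+(v+.5)/k-.5) for u,v in ((448,383),(450,219),(337,163),(330,428))])
V=SH["planter"][4:]
o=least_squares(lambda p:(proj(r,place(V,*p))-P).ravel(),[.37,.34,1.37]);x=o.x;print(x.round(4),o.fun.round(1))
go([(x[0],x[1],.019,1.5708+x[2])])
```

```text
[0.3709 0.3364 1.3779] [ 0.   0.5  2.1  0.4 -1.9 -1.9 -0.2  1.4]
now [0.3697 0.3403 0.2477] psi 2.9794 tilt [-0. -0.] t 10.53 q [ 0.6   0.24 -0.18  1.15 -0.   -0.81] F [-0.7 -0.2  0.3] open 0.0858 0.0
  [ 0.012 -0.006  0.762] [ 0.    -0.     0.039]
```

Call:
{"op": "step_arm", "data": {
  "plan": [
    [0.013,-0.006,0.2,0,0,0.045],
    [0.013,-0.006,0.4,0,0,0.045],
    [0.013,-0.006,0.56,0,0,0.045],
    [0.013,-0.006,0.68,0,0,0.045],
    [0.013,-0.006,0.762,0,0,0.045],
    [0.013,-0.006,0.762,0,0,0.045],
    [0.013,-0.006,0.762,0,0,0.045]
  ]
}}

```text
t: 11.4
tcp_pos: [0.3711, 0.3368, 0.0201]
eef_rot: [-1.994, 2.426, -0.0]
force: [-0.1, 1.3, -0.2]
opening: 0.0856
grip_force: 0.0
```

Call:
{"op": "step_arm", "data": {
  "plan": [
    [0,0,0,0,0,0],
    [0,0,0,0,0,0],
    [0,0,0,0,0,0],
    [0,0,0,0,0,0],
    [0,0,0,0,0,0],
    [0,0,0,0,0,0],
    [0,0,0,0,0,0],
    [0,0,0,0,0,0]
  ],
  "claw": 1,
  "squeeze": 40
}}

```text
t: 12.4
tcp_pos: [0.371, 0.3369, 0.0202]
eef_rot: [-1.995, 2.425, -0.0]
force: [-1.5, -1.1, 7.6]
opening: 0.0472
grip_force: 41.0
```

Run:
```python
from h import *
go([(.40,.24,.22,2.25)])
```

```text
now [0.371  0.3369 0.0202] psi 2.9474 tilt [0.001 0.001] t 12.4 q [ 0.59  0.47 -0.51  0.58  0.   -0.79] F [-1.5 -1.1  7.6] open 0.0472 41.0
  [ 0.298 -0.158 -0.666] [-0.001  0.002  0.888]
```

Call:
{"op": "step_arm", "data": {
  "plan": [
    [0,0,-0.05,0,0,0],
    [0,0,-0.2,0,0,0],
    [0,0,-0.4,0,0,0],
    [0.1,-0.05,-0.6,0,0,0.2],
    [0.2,-0.1,-0.666,0,0,0.4],
    [0.298,-0.158,-0.666,0,0,0.7],
    [0.298,-0.158,-0.666,0,0,0.888],
    [0.298,-0.158,-0.666,0,0,0.888],
    [0.298,-0.158,-0.666,0,0,0.888]
  ]
}}

```text
t: 13.52
tcp_pos: [0.3995, 0.2399, 0.2193]
eef_rot: [1.053, -2.96, -0.0]
force: [-0.3, 0.4, -3.9]
opening: 0.0471
grip_force: 43.1
```

Run:
```python
from h import *
go([(.47,-.02,.20,1.582)])
```

```text
now [0.3995 0.2399 0.2193] psi 2.2546 tilt [-0.  0.] t 13.53 q [ 0.38  0.19 -0.32  1.06  0.   -0.3 ] F [-0.3  0.4 -3.9] open 0.0471 43.1
  [ 0.365 -0.82   0.064] [ 0.    -0.     0.856]
```

Call:
{"op": "step_arm", "data": {
  "plan": [
    [0.09,-0.2,0,0,0,0.2],
    [0.18,-0.4,0,0,0,0.4],
    [0.27,-0.6,0,0,0,0.6],
    [0.365,-0.82,0.06,0,0,0.856],
    [0.365,-0.82,0.06,0,0,0.856],
    [0.365,-0.82,0.06,0,0,0.856],
    [0.365,-0.82,0.06,0,0,0.856]
  ]
}}

```text
t: 14.4
tcp_pos: [0.4689, -0.0196, 0.2011]
eef_rot: [0.015, -3.141, -0.001]
force: [0.6, 0.7, -3.7]
opening: 0.0474
grip_force: 43.6
```

Run:
```python
from h import *
go([(.5486,-.1006,.12,1.582),(.5486,-.1006,.067,1.582)])
```

```text
now [ 0.4689 -0.0196  0.2011] psi 1.5805 tilt [-0.  0.] t 14.4 q [-0.2   0.21 -0.35  1.02  0.   -0.21] F [ 0.6  0.7 -3.7] open 0.0474 43.6
  [-0.263 -0.273  0.27 ] [ 0.001 -0.001 -0.002]
  [-0.263 -0.273  0.447] [ 0.001 -0.001 -0.002]
```

Call:
{"op": "step_arm", "data": {
  "plan": [
    [-0.13,-0.13,0,0,0,0],
    [-0.263,-0.273,0.1,0,0,0],
    [-0.263,-0.273,0.22,0,0,0],
    [-0.263,-0.273,0.34,0,0,0],
    [-0.263,-0.273,0.42,0,0,0],
    [-0.263,-0.273,0.447,0,0,0],
    [-0.263,-0.273,0.447,0,0,0],
    [-0.263,-0.273,0.447,0,0,0]
  ]
}}

```text
t: 15.4
tcp_pos: [0.5496, -0.1017, 0.0682]
eef_rot: [-0.012, 3.14, -0.001]
force: [0.5, 0.1, -3.4]
opening: 0.0475
grip_force: 43.7
```

Run:
```python
from h import *
from cell import manip
r=manip.read_camera("wrist"); np.savez("w7.npz",**r); s=manip.state(); go([],s)
im=cv2.convertScaleAbs(r["pixels"],alpha=1.5)
p=proj(r,place(SH["planter"],*s["tcp_pos"][:2],.011,s["tcp_pos"][2]-.0202)); print(p.round(1).tolist())
V=SH["planter"][:4].copy()
def off(V,d):  # offset trapezium outward
    a=np.arctan2(22,48); k=d*np.tan((np.pi/2-a)/2); k2=d*np.tan((np.pi/2+a)/2)
    return np.array([(.033+k,.024+d,0),(-.033-k,.024+d,0),(-.055-k2,-.024-d,0),(.055+k2,-.024-d,0)])
q=proj(r,place(off(V,.0055),.5486,-.1006,.011,.032)); print(q.round(1).tolist())
x0,y0=180,110
c=cv2.resize(im[y0:y0+150,x0:x0+200],None,fx=4,fy=4,interpolation=cv2.INTER_CUBIC)
cv2.polylines(c,[((q-[x0,y0]+.5)*4-.5).round().astype(int)],True,(0,0,255))
cv2.polylines(c,[((p[:4]-[x0,y0]+.5)*4-.5).round().astype(int)],True,(0,255,255))
cv2.imwrite("pics/c6.png",c)
```

```text
now [ 0.5495 -0.1018  0.0681] psi 1.5784 tilt [ 0.002 -0.001] t 15.45 q [-0.31  0.49 -0.31  0.77  0.   -0.32] F [ 0.  -0.2 -2.6] open 0.0472 43.7
[[318.1, 296.1], [322.1, 189.9], [231.6, 149.3], [240.0, 327.0], [330.3, 353.2], [337.7, 218.3], [214.0, 164.0], [228.8, 390.8]]
[[325.3, 285.6], [330.2, 175.9], [227.3, 128.9], [237.0, 320.9]]
```

View pics/c6.png

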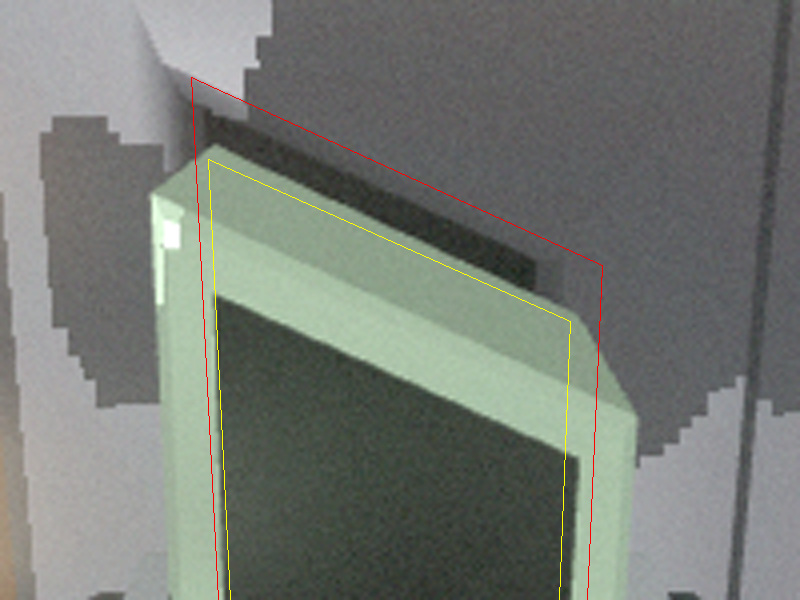

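The planter's lower corners sit at (217,145) and (575,318) in the crop. The pocket's dark inner edge runs from (210,112) to (535,262), and the seam between nests from (785,0) to (735,600). Next I'll work out where the pocket lies relative to the piece.

Run:
```python
from h import *
r=dict(np.load("w7.npz"))
g=lambda u,v:(180+(u+.5)/4-.5,110+(v+.5)/4-.5)
tx,ty,b=.5495,-.1018,.0681-.0202
print("piece bottom corners",ray(r,g(217,145),b)[:2].round(4),ray(r,g(575,318),b)[:2].round(4))
print(" top corners",ray(r,g(152,195),b+.046)[:2].round(4),ray(r,g(637,413),b+.046)[:2].round(4))
print(" model bottom",place(SH["planter"],tx,ty,.008)[[2,1],:2].round(4).tolist())
for z in (.029,.032): print("dark edge z",z,ray(r,g(208,112),z)[:2].round(4),ray(r,g(536,262),z)[:2].round(4))
print("seam",ray(r,g(785,0),.032)[:2].round(4),ray(r,g(735,600),.032)[:2].round(4))
def off(d):
    a=np.arctan2(22,48); k=d*np.tan((np.pi/2-a)/2); k2=d*np.tan((np.pi/2+a)/2)
    return np.array([(-.055-k2,-.024-d,0),(-.033-k,.024+d,0)])
print("nest model inner",place(off(.0025),.5486,-.1006,.011)[:,:2].round(4).tolist())
# same check on w4 (hex)
r=dict(np.load("w4.npz")); g=lambda u,v:(189+(u+.5)/4-.5,133+(v+.5)/4-.5)
print("hex dark",[ray(r,g(*q),.029)[:2].round(4).tolist() for q in ((380,175),(205,277),(556,275))],"seam",ray(r,g(10,400),.032)[:2].round(4))
print("hex inner model",place(SH["caddy"][:6]*29.5/27,.5462,.1254,.011)[[3,4,2],:2].round(4).tolist())
```

```text
piece bottom corners [ 0.493  -0.1252] [ 0.5158 -0.0775]
 top corners [ 0.4927 -0.125 ] [ 0.514  -0.0779]
 model bottom [[0.4947, -0.1262], [0.5163, -0.0781]]
dark edge z 0.029 [ 0.4904 -0.129 ] [ 0.512  -0.0809]
dark edge z 0.032 [ 0.4901 -0.1285] [ 0.5114 -0.0813]
seam [ 0.4744 -0.0484] [ 0.5659 -0.0474]
nest model inner [[0.49, -0.1277], [0.5137, -0.0745]]
hex dark [[0.5116, 0.1242], [0.5275, 0.0978], [0.5269, 0.1511]] seam [0.5465 0.0675]
hex inner model [[0.5121, 0.125], [0.5295, 0.0957], [0.5288, 0.1547]]
```

Run:
```python
from h import *
r=dict(np.load("w7.npz"))
g=lambda u,v:(180+(u+.5)/4-.5,110+(v+.5)/4-.5)
print("floor",ray(r,g(208,112),.012)[:2].round(4),ray(r,g(536,262),.012)[:2].round(4))
r4=dict(np.load("w4.npz")); g4=lambda u,v:(189+(u+.5)/4-.5,133+(v+.5)/4-.5)
H=[ray(r4,g4(*q),.012)[:2].round(4).tolist() for q in ((380,175),(205,277),(556,275))]; print("hexfloor",H)
# seam/edge line profile along rows for w7 at row 110+75
im=r["pixels"].astype(int)
for row in (130,160,190,215): print(row,im[row,300:400].sum(1).tolist() if row==160 else "", 300+im[row,340:400].sum(1).argmin()+40)
```

```text
floor [ 0.4918 -0.1315] [ 0.5154 -0.0789]
hexfloor [[0.5151, 0.1246], [0.5325, 0.0956], [0.5319, 0.154]]
130  375
160 [189, 195, 189, 185, 191, 181, 193, 183, 186, 188, 193, 183, 196, 181, 180, 184, 181, 188, 199, 179, 180, 190, 182, 190, 182, 178, 194, 178, 181, 179, 192, 195, 182, 195, 180, 197, 186, 188, 185, 202, 198, 182, 183, 189, 179, 182, 185, 193, 198, 186, 195, 196, 194, 197, 195, 193, 183, 182, 187, 198, 185, 195, 190, 191, 196, 200, 190, 191, 190, 193, 153, 151, 147, 155, 189, 187, 193, 186, 196, 185, 181, 192, 201, 196, 194, 185, 200, 188, 188, 197, 197, 188, 188, 199, 197, 186, 187, 174, 190, 179] 372
190  368
215  367
```

Call:
{"op": "step_arm", "data": {
  "plan": [
    [-0.004,-0.012,0,0,0,-0.004],
    [-0.004,-0.012,0.03,0,0,-0.004],
    [-0.004,-0.012,0.055,0,0,-0.004],
    [-0.004,-0.012,0.07,0,0,-0.004],
    [-0.004,-0.012,0.075,0,0,-0.004],
    [-0.004,-0.012,0.075,0,0,-0.004]
  ]
}}

```text
t: 16.2
tcp_pos: [0.5498, -0.1054, 0.0443]
eef_rot: [0.016, -3.141, -0.0]
force: [-0.2, -0.1, -3.9]
opening: 0.047
grip_force: 43.8
```

Run:
```python
from h import *
go([])
```

```text
now [ 0.5498 -0.1054  0.0443] psi 1.5811 tilt [-0.  0.] t 16.2 q [-0.32  0.53 -0.33  0.72 -0.   -0.33] F [-0.2 -0.1 -3.9] open 0.047 43.8
```

Call:
{"op": "step_arm", "data": {
  "plan": [
    [0,0,0.015,0,0,0],
    [0,0,0.027,0,0,0],
    [0,0,0.034,0,0,0],
    [0,0,0.038,0,0,0],
    [0,0,0.042,0,0,0],
    [0,0,0.042,0,0,0]
  ]
}}

```text
t: 16.95
tcp_pos: [0.5499, -0.1054, 0.0322]
eef_rot: [-0.016, 3.141, -0.0]
force: [-2.4, 0.6, 3.5]
opening: 0.0475
grip_force: 44.4
```

Run:
```python
from h import *
go([])
```

```text
now [ 0.5499 -0.1054  0.0322] psi 1.581 tilt [ 0. -0.] t 16.95 q [-0.32  0.54 -0.34  0.69 -0.   -0.33] F [-2.4  0.6  3.5] open 0.0475 44.4
```

Seated at the floor height, with the expected contact force. I'll release and go look at the oblong.

Call:
{"op": "step_arm", "data": {
  "plan": [
    [0,0,0,0,0,0],
    [0,0,0,0,0,0],
    [0,0,0,0,0,0],
    [0,0,0,0,0,0],
    [0,0,-0.05,0,0,0],
    [0,0,-0.15,0,0,0],
    [0,0,-0.35,0,0,0],
    [0,0,-0.55,0,0,0],
    [0,0,-0.7,0,0,0],
    [0,0,-0.7,0,0,0]
  ],
  "claw": 0.25
}}

```text
t: 18.2
tcp_pos: [0.5519, -0.106, 0.2466]
eef_rot: [-0.016, 3.134, -0.004]
force: [-0.6, -1.1, -1.0]
opening: 0.0638
grip_force: 0.0
```

Run:
```python
from h import *
from cell import manip
r=manip.read_camera("wrist"); np.savez("w8.npz",**r); s=manip.state()
fittop("planter",r,(190,90,180,170),(.549,-.105,.01),z=.058)
go([(.5645,-.3425,.25,.7126)],s)
```

```text
planter 1319 [258. 125.] [302. 223.] [ 0.5479 -0.1051 -0.0097] rms px 0.44
now [ 0.5508 -0.1057  0.2441] psi 1.5811 tilt [ 0.004 -0.001] t 18.25 q [-0.32  0.35 -0.04  1.18  0.   -0.33] F [ 0.1  0.  -0.6] open 0.0639 0.0
  [-0.038 -0.79  -0.018] [1.000e-03 5.000e-03 1.106e+00]
```

Call:
{"op": "step_arm", "data": {
  "plan": [
    [-0.01,-0.2,-0.02,0,0,0.2],
    [-0.02,-0.4,-0.02,0,0,0.4],
    [-0.038,-0.6,-0.02,0,0,0.6],
    [-0.038,-0.79,-0.02,0,0.004,0.85],
    [-0.038,-0.79,-0.02,0,0.004,1],
    [-0.038,-0.79,-0.02,0,0.004,1],
    [-0.038,-0.79,-0.02,0,0.004,1],
    [-0.038,-0.79,-0.02,0,0.004,1]
  ],
  "claw": 0
}}

```text
t: 19.25
tcp_pos: [0.5638, -0.3414, 0.2478]
eef_rot: [-1.182, -2.907, -0.0]
force: [0.1, 0.1, -0.8]
opening: 0.0852
grip_force: 0.0
```

Run:
```python
from h import *
from cell import manip
r=manip.read_camera("wrist"); np.savez("w9.npz",**r); s=manip.state()
x=fittop("oblong",r,(190,100,180,160),(.5645,-.3425,-.86))
go([(x[0],x[1],.019,1.5708+x[2])],s)
```

```text
oblong 3919 [254. 131.] [304. 227.] [ 0.5645 -0.3428 -0.8686] rms px 0.87
now [ 0.5639 -0.3416  0.248 ] psi 0.7979 tilt [-0.003  0.001] t 19.3 q [-0.66  0.55  0.3   1.32 -0.    0.12] F [ 1.1 -0.4  0.1] open 0.0854 0.0
  [-0.006 -0.001  0.763] [-0.002 -0.003  0.122]
```

Call:
{"op": "step_arm", "data": {
  "plan": [
    [-0.006,-0.001,0.2,0,-0.003,0.122],
    [-0.006,-0.001,0.4,0,-0.003,0.122],
    [-0.006,-0.001,0.56,0,-0.003,0.122],
    [-0.006,-0.001,0.68,0,-0.003,0.122],
    [-0.006,-0.001,0.763,0,-0.003,0.122],
    [-0.006,-0.001,0.763,0,-0.003,0.122],
    [-0.006,-0.001,0.763,0,-0.003,0.122]
  ]
}}

```text
t: 20.18
tcp_pos: [0.5648, -0.3438, 0.0202]
eef_rot: [1.324, 2.848, -0.002]
force: [-0.2, -0.4, 0.6]
opening: 0.0856
grip_force: 0.0
```

Call:
{"op": "step_arm", "data": {
  "plan": [
    [0,0,0,0,0,0],
    [0,0,0,0,0,0],
    [0,0,0,0,0,0],
    [0,0,0,0,0,0],
    [0,0,0,0,0,0],
    [0,0,0,0,0,0],
    [0,0,0,0,0,0],
    [0,0,0,0,0,0]
  ],
  "claw": 1,
  "squeeze": 40
}}

```text
t: 21.18
tcp_pos: [0.5647, -0.3438, 0.02]
eef_rot: [1.325, 2.848, -0.002]
force: [-0.8, 1.0, 6.4]
opening: 0.0474
grip_force: 43.0
```

Run:
```python
from h import *
go([(.50,-.24,.22,1.40)])
```

```text
now [ 0.5647 -0.3438  0.02  ] psi 0.6999 tilt [ 0.    -0.001] t 21.18 q [-0.66  0.71 -0.04  0.82 -0.    0.21] F [-0.8  1.   6.4] open 0.0474 43.0
  [ 0.403  0.057 -0.667] [-0.001  0.001 -0.891]
```

Call:
{"op": "step_arm", "data": {
  "plan": [
    [0,0,-0.05,0,0,0],
    [0,0,-0.2,0,0,0],
    [0,0,-0.4,0,0,0],
    [0.1,0.01,-0.6,0,0,-0.2],
    [0.2,0.03,-0.667,0,0,-0.4],
    [0.3,0.04,-0.667,0,0,-0.6],
    [0.403,0.057,-0.667,0,0,-0.8],
    [0.403,0.057,-0.667,0,0,-0.9],
    [0.403,0.057,-0.667,0,0,-0.9],
    [0.403,0.057,-0.667,0,0,-0.9]
  ]
}}

```text
t: 22.42
tcp_pos: [0.4996, -0.2402, 0.2193]
eef_rot: [-0.261, -3.13, 0.001]
force: [-0.8, -0.2, -3.7]
opening: 0.0471
grip_force: 42.6
```

Run:
```python
from h import *
go([(.5479,.0103,.20,1.581),(.5479,.0103,.067,1.581)])
```

```text
now [ 0.4996 -0.2402  0.2193] psi 1.4046 tilt [-0.001 -0.001] t 22.43 q [-0.58  0.35 -0.1   1.12 -0.   -0.41] F [-0.8 -0.2 -3.7] open 0.0471 42.6
  [-0.021  0.85   0.063] [-0.001 -0.001 -0.225]
  [-0.021  0.85   0.507] [-0.001 -0.001 -0.225]
```

Call:
{"op": "step_arm", "data": {
  "plan": [
    [-0.005,0.2,0,0,0,-0.1],
    [-0.01,0.4,0,0,0,-0.225],
    [-0.015,0.6,0,0,0,-0.225],
    [-0.021,0.8,0,0,0,-0.225],
    [-0.021,0.85,0.05,0,0,-0.225],
    [-0.021,0.85,0.2,0,0,-0.225],
    [-0.021,0.85,0.35,0,0,-0.225],
    [-0.021,0.85,0.46,0,0,-0.225],
    [-0.021,0.85,0.507,0,0,-0.225],
    [-0.021,0.85,0.507,0,0,-0.225],
    [-0.021,0.85,0.507,0,0,-0.225]
  ]
}}

```text
t: 23.8
tcp_pos: [0.5483, 0.0102, 0.068]
eef_rot: [-0.019, 3.141, -0.001]
force: [-0.0, 0.2, -2.7]
opening: 0.0473
grip_force: 43.1
```

Run:
```python
from h import *
from cell import manip
r=manip.read_camera("wrist"); np.savez("w10.npz",**r); s=manip.state()
go([(.5479,.0103,.044,1.581)],s)
x,y,z=s["tcp_pos"]; b=z-.02; V=SH["oblong"][:4]
p=proj(r,place(V,x-.0009,y,.010,b)); print("bottom pred",p.round(1).tolist())
q=proj(r,place(np.array([(-.0575,.0265,0),(-.0575,-.0265,0),(-.0605,.0295,0),(-.0605,-.0295,0)]),.547,.0103,.010,.032)); print("pocket",q.round(1).tolist())
im=r["pixels"].astype(int)
for c in (250,265,280,295,310): print(c,[f"{v}:{im[v,c].sum()},{im[v,c,1]-im[v,c,2]}" for v in range(110,165)])
for rr in (150,155,): print(rr,im[rr,215:345,1].tolist())
```

```text
now [0.5484 0.0103 0.0681] psi 1.583 tilt [ 0.001 -0.001] t 23.85 q [-0.11  0.48 -0.33  0.76 -0.   -0.13] F [-0.1  0.2 -3.1] open 0.0476 43.1
  [0.002 0.    0.08 ] [-0.001  0.001  0.003]
bottom pred [[316.9, 326.3], [324.7, 147.7], [232.3, 147.6], [239.8, 326.2]]
pocket [[325.4, 139.1], [231.8, 139.0], [331.0, 133.7], [226.2, 133.6]]
250 ['110:231,-2', '111:211,0', '112:203,-3', '113:210,1', '114:199,-3', '115:206,0', '116:208,-2', '117:209,0', '118:200,-3', '119:197,-1', '120:206,4', '121:194,-5', '122:202,-1', '123:198,-1', '124:201,0', '125:199,1', '126:186,-2', '127:195,2', '128:194,0', '129:199,-3', '130:194,-4', '131:201,0', '132:201,2', '133:187,-1', '134:194,-1', '135:185,0', '136:189,-2', '137:161,-4', '138:135,1', '139:128,-3', '140:121,3', '141:116,4', '142:130,-5', '143:142,0', '144:125,3', '145:134,1', '146:134,2', '147:167,3', '148:291,14', '149:309,13', '150:303,14', '151:311,14', '152:311,11', '153:307,13', '154:170,9', '155:213,8', '156:295,16', '157:304,15', '158:305,14', '159:305,13', '160:331,14', '161:346,17', '162:360,15', '163:351,17', '164:364,15']
265 ['110:2
[... 3439 characters left out ...]
, 112, 113, 114, 107, 112, 110, 108, 110, 112, 113, 111, 112, 113, 113, 113, 111, 112, 112, 112, 111, 113, 108, 79, 64, 71, 70, 67, 64, 69, 68, 70, 64, 64, 67, 65, 67, 66, 67]
155 [78, 78, 77, 75, 75, 76, 77, 83, 81, 88, 82, 66, 71, 67, 74, 68, 67, 67, 66, 70, 64, 68, 71, 64, 65, 61, 65, 67, 64, 78, 79, 78, 78, 76, 77, 77, 77, 79, 77, 76, 77, 79, 76, 74, 76, 75, 80, 80, 74, 72, 77, 78, 76, 76, 77, 79, 72, 75, 76, 79, 78, 76, 76, 75, 76, 77, 74, 79, 77, 75, 72, 74, 78, 76, 77, 75, 77, 75, 77, 77, 74, 73, 76, 74, 73, 72, 73, 75, 74, 76, 78, 77, 78, 78, 95, 89, 89, 90, 93, 93, 87, 91, 91, 91, 90, 91, 90, 92, 88, 89, 90, 88, 84, 91, 89, 92, 91, 89, 92, 85, 72, 67, 72, 70, 66, 67, 66, 70, 68, 68]
```

Call:
{"op": "step_arm", "data": {
  "plan": [
    [0.004,0,0,0,0,0.003],
    [0.004,0,0.03,0,0,0.003],
    [0.004,0,0.055,0,0,0.003],
    [0.004,0,0.07,0,0,0.003],
    [0.004,0,0.078,0,0,0.003],
    [0.004,0,0.078,0,0,0.003]
  ]
}}

```text
t: 24.6
tcp_pos: [0.5459, 0.0106, 0.0431]
eef_rot: [0.016, -3.14, 0.001]
force: [0.3, 0.1, -2.9]
opening: 0.0475
grip_force: 43.3
```

Run:
```python
from h import *
go([])
```

```text
now [0.5459 0.0106 0.0431] psi 1.5811 tilt [-0.002 -0.001] t 24.6 q [-0.11  0.51 -0.36  0.7  -0.   -0.12] F [ 0.3  0.1 -2.9] open 0.0475 43.3
```

Call:
{"op": "step_arm", "data": {
  "plan": [
    [-0.002,0,0.015,0,0,0],
    [-0.002,0,0.025,0,0,0],
    [-0.002,0,0.031,0,0,0],
    [-0.002,0,0.035,0,0,0],
    [-0.002,0,0.039,0,0,0],
    [-0.002,0,0.039,0,0,0]
  ]
}}

```text
t: 25.35
tcp_pos: [0.5466, 0.0105, 0.032]
eef_rot: [0.016, -3.14, 0.001]
force: [-2.8, 0.3, 3.5]
opening: 0.0472
grip_force: 43.9
```

Run:
```python
from h import *
go([])
```

```text
now [0.5466 0.0105 0.032 ] psi 1.581 tilt [-0.001 -0.001] t 25.35 q [-0.11  0.52 -0.37  0.67 -0.   -0.12] F [-2.8  0.3  3.5] open 0.0472 43.9
```

Call:
{"op": "step_arm", "data": {
  "plan": [
    [0,0,0,0,0,0],
    [0,0,0,0,0,0],
    [0,0,0,0,0,0],
    [0,0,0,0,0,0],
    [0,0,-0.05,0,0,0],
    [0,0,-0.15,0,0,0],
    [0,0,-0.35,0,0,0],
    [0,0,-0.55,0,0,0],
    [0,0,-0.75,0,0,0],
    [0,0,-0.9,0,0,0],
    [0,0,-0.95,0,0,0],
    [0,0,-0.95,0,0,0]
  ],
  "claw": 0.25
}}

```text
t: 26.85
tcp_pos: [0.5475, 0.0106, 0.3186]
eef_rot: [-0.016, 3.14, -0.002]
force: [-0.1, -0.3, -0.3]
opening: 0.0638
grip_force: 0.0
```

Run:
```python
from h import *
from cell import manip
r=manip.read_camera("wrist"); s=manip.state()
fittop("oblong",r,(220,100,130,170),(.546,.0105,.01),z=.058)
fittop("planter",r,(100,100,120,170),(.548,-.105,.01),z=.058)
fittop("caddy",r,(350,100,110,150),(.545,.126,.01),z=.058)
S=manip.read_camera("scene"); np.savez("s2.npz",**S)
print("bottle",ray(S,(432,212),.03),"teapot",ray(S,(405,182),.04),"orange",ray(S,(413,277),.02),"cup",ray(S,(277,322),.05))
print("lid edge now? alpha 1.8 -> compare")
go([(.73,.0105,.315,1.581),(.73,.0105,.192,1.581)],s)
```

```text
oblong 3017 [260. 125.] [297. 207.] [0.5452 0.0111 0.0153] rms px 0.37
planter 904 [170. 127.] [210. 207.] [ 0.5483 -0.1039 -0.0157] rms px 0.7
caddy 1261 [350. 145.] [387. 191.] [ 0.5454  0.1268 -0.0127] rms px 1.36
bottle [0.73962412 0.32502009 0.03      ] teapot [0.6021417  0.34307891 0.04      ] orange [0.86341168 0.10312606 0.02      ] cup [ 0.75414195 -0.29707838  0.05      ]
lid edge now? alpha 1.8 -> compare
now [0.5469 0.0107 0.3172] psi 1.581 tilt [-0.    -0.001] t 26.9 q [-0.11  0.3   0.09  1.36 -0.   -0.12] F [ 0.5 -0.5 -0.7] open 0.0641 0.0
  [-0.61  -0.007  0.007] [-0.001 -0.    -0.   ]
  [-0.61  -0.007  0.417] [-0.001 -0.    -0.   ]
```

Call:
{"op": "step_arm", "data": {
  "plan": [
    [-0.15,0,0,0,0,0],
    [-0.3,0,0,0,0,0],
    [-0.45,0,0,0,0,0],
    [-0.58,0,0,0,0,0],
    [-0.58,0,0,0,0,0],
    [-0.58,0,0.1,0,0,0],
    [-0.58,0,0.25,0,0,0],
    [-0.58,0,0.36,0,0,0],
    [-0.58,0,0.41,0,0,0],
    [-0.58,0,0.41,0,0,0],
    [-0.58,0,0.41,0,0,0]
  ],
  "claw": 1
}}

```text
t: 28.32
tcp_pos: [0.7214, 0.0123, 0.1951]
eef_rot: [-0.016, 3.141, -0.001]
force: [0.2, -0.7, 0.6]
opening: -0.0004
grip_force: 0.0
```

Run:
```python
from h import *
from cell import manip
s=manip.state(); go([],s); p=s["tcp_pos"]; R=Ro.from_rotvec(s["eef_rot"]).as_matrix()
Hx,Hz=.630,.062
def tip(a,r=.13):
    f=lambda rr:(Hx-rr*np.cos(a)+.008*np.sin(a)+.011,Hz+rr*np.sin(a)+.008*np.cos(a))
    return (f(.166)[0],Hz+r) if a>np.pi/2 else f(r)
for a in np.r_[1.8:0.15:18j,.1,.05,.02,0]:
    x,z=tip(a); print(round(a,2),((R.T@(np.array([x,p[1],z])-p))/.3).round(3),round(x,3),round(z,3))
```

```text
now [0.7214 0.0123 0.1951] psi 1.581 tilt [ 0.001 -0.001] t 28.32 q [-0.08  0.7   0.43  1.29 -0.   -0.09] F [ 0.2 -0.7  0.6] open -0.0004 0.0
1.8 [0.116 0.001 0.01 ] 0.687 0.192
1.7 [0.169 0.002 0.01 ] 0.671 0.192
1.61 [0.222 0.002 0.01 ] 0.655 0.192
1.51 [0.268 0.003 0.009] 0.641 0.192
1.41 [0.31  0.003 0.011] 0.628 0.192
1.31 [0.352 0.004 0.017] 0.616 0.19
1.22 [0.393 0.004 0.028] 0.604 0.187
1.12 [0.433 0.004 0.042] 0.592 0.183
1.02 [0.471 0.005 0.059] 0.58 0.177
0.93 [0.507 0.005 0.081] 0.569 0.171
0.83 [0.541 0.006 0.106] 0.559 0.163
0.73 [0.573 0.006 0.134] 0.55 0.155
0.64 [0.601 0.006 0.165] 0.541 0.146
0.54 [0.627 0.007 0.198] 0.533 0.136
0.44 [0.649 0.007 0.234] 0.527 0.125
0.34 [0.667 0.007 0.272] 0.521 0.113
0.25 [0.682 0.007 0.311] 0.517 0.102
0.15 [0.693 0.007 0.352] 0.514 0.089
0.1 [0.697 0.007 0.373] 0.512 0.083
0.05 [0.7   0.007 0.395] 0.512 0.076
0.02 [0.701 0.007 0.408] 0.511 0.073
0.0 [0.702 0.007 0.416] 0.511 0.07
```

Call:
{"op": "step_arm", "data": {
  "plan": [
    [0.06,0,0.01,0,0,0],
    [0.1,0,0.01,0,0,0],
    [0.13,0,0.01,0,0,0],
    [0.16,0,0.01,0,0,0],
    [0.19,0,0.01,0,0,0],
    [0.222,0,0.01,0,0,0],
    [0.245,0,0.01,0,0,0],
    [0.268,0,0.01,0,0,0],
    [0.29,0,0.01,0,0,0],
    [0.31,0,0.011,0,0,0],
    [0.331,0,0.014,0,0,0],
    [0.352,0,0.017,0,0,0]
  ]
}}

```text
t: 29.82
tcp_pos: [0.6146, 0.0114, 0.1882]
eef_rot: [0.016, -3.14, 0.001]
force: [3.0, 0.5, -0.1]
opening: -0.0002
grip_force: 1.7
```

Run:
```python
from h import *
from cell import manip
S=manip.read_camera("scene"); np.savez("s3.npz",**S); go([])
# lid free edge corner prediction vs brown colour
Hx=.630
for a in (1.8,1.5,1.4,1.3,1.2):
    q=np.array([Hx-.166*np.cos(a)+.008*np.sin(a),0,.062+.166*np.sin(a)+.008*np.cos(a)])
    print(a,proj(S,[q+[0,-.17,0],q+[0,.19,0]]).round().tolist())
S0=dict(np.load("s2.npz")); d=np.abs(S["pixels"].astype(int)-S0["pixels"]).sum(2)>60; yy,xx=np.where(d); print(xx.min(),xx.max(),yy.min(),yy.max())
im=S["pixels"].astype(int); br=((im[...,2]-im[...,0]>35)&(im[...,2]>60)&(im[...,2]<170)&(im[...,1]-im[...,0]>8)); br[:150]=0; br[270:]=0; br[:,:250]=0; br[:,420:]=0
yy,xx=np.where(br); print("brown right tip",xx.max(),yy[xx.argmax()],"leftmost",xx.min(),yy[xx.argmin()])
```

```text
now [0.6138 0.0114 0.188 ] psi 1.5811 tilt [-0.003 -0.   ] t 29.88 q [-0.1   0.49  0.03  1.11 -0.   -0.11] F [ 2.2  0.3 -0. ] open 0.0 1.0
1.8 [[300.0, 239.0], [402.0, 177.0]]
1.5 [[288.0, 225.0], [390.0, 165.0]]
1.4 [[284.0, 221.0], [386.0, 162.0]]
1.3 [[281.0, 217.0], [382.0, 160.0]]
1.2 [[277.0, 214.0], [377.0, 158.0]]
191 405 0 261
brown right tip 419 266 leftmost 257 224
```

Call:
{"op": "step_arm", "data": {
  "plan": [
    [0.02,0,0.005,0,0,0],
    [0.041,0,0.011,0,0,0],
    [0.061,0,0.018,0,0,0],
    [0.081,0,0.025,0,0,0],
    [0.1,0,0.033,0,0,0],
    [0.119,0,0.042,0,0,0],
    [0.137,0,0.053,0,0,0],
    [0.155,0,0.064,0,0,0],
    [0.172,0,0.076,0,0,0],
    [0.189,0,0.089,0,0,0],
    [0.205,0,0.103,0,0,0],
    [0.221,0,0.117,0,0,0]
  ]
}}

```text
t: 31.38
tcp_pos: [0.5486, 0.0106, 0.1531]
eef_rot: [0.016, -3.14, 0.001]
force: [2.8, 1.0, 1.3]
opening: 0.0
grip_force: 1.1
```

Call:
{"op": "step_arm", "data": {
  "plan": [
    [0.014,0,0.015,0,0,0],
    [0.028,0,0.031,0,0,0],
    [0.041,0,0.047,0,0,0],
    [0.054,0,0.064,0,0,0],
    [0.065,0,0.082,0,0,0],
    [0.076,0,0.1,0,0,0],
    [0.085,0,0.119,0,0,0],
    [0.094,0,0.138,0,0,0],
    [0.102,0,0.157,0,0,0],
    [0.109,0,0.177,0,0,0],
    [0.115,0,0.197,0,0,0],
    [0.12,0,0.215,0,0,0]
  ]
}}

```text
t: 32.88
tcp_pos: [0.5127, 0.0101, 0.0886]
eef_rot: [0.016, -3.14, 0.001]
force: [1.5, 0.1, 1.4]
opening: -0.0
grip_force: 0.7
```

Run:
```python
from h import *
go([(.511,.0114,.075,1.581),(.511,.0114,.070,1.581)])
```

```text
now [0.5127 0.0101 0.0886] psi 1.5809 tilt [-0.001 -0.001] t 32.88 q [-0.12  0.4  -0.41  0.77 -0.   -0.13] F [1.5 0.1 1.4] open -0.0 0.7
  [0.006 0.004 0.045] [-0.001 -0.002 -0.   ]
  [0.006 0.004 0.062] [-0.001 -0.002 -0.   ]
```

Call:
{"op": "step_arm", "data": {
  "plan": [
    [0.003,0,0.01,0,0,0],
    [0.005,0,0.02,0,0,0],
    [0.006,0,0.028,0,0,0],
    [0.006,0,0.036,0,0,0],
    [0.006,0,0.043,0,0,0],
    [0.006,0,0.049,0,0,0],
    [0.006,0,0.054,0,0,0],
    [0.006,0,0.058,0,0,0],
    [0.006,0,0.062,0,0,0],
    [0.006,0,0.065,0,0,0],
    [0.006,0,0.065,0,0,0]
  ]
}}

```text
t: 34.25
tcp_pos: [0.511, 0.0102, 0.0705]
eef_rot: [0.016, -3.141, 0.001]
force: [-5.7, 0.2, 16.4]
opening: -0.0002
grip_force: 8.2
```

Run:
```python
from h import *
from cell import manip
S=manip.read_camera("side"); np.savez("d3.npz",**S); go([])
```

```text
now [0.511  0.0102 0.0705] psi 1.5811 tilt [-0.001 -0.001] t 34.3 q [-0.12  0.42 -0.43  0.72 -0.   -0.13] F [-6.2  0.8 17.3] open 0.0001 8.2
```

Call:
{"op": "step_arm", "data": {
  "plan": [
    [0,0,0.004,0,0,0],
    [0,0,0.004,0,0,0],
    [0,0,0,0,0,0],
    [0,0,-0.03,0,0,0],
    [0,0,-0.15,0,0,0],
    [0,0,-0.35,0,0,0],
    [0,0,-0.55,0,0,0],
    [0,0,-0.7,0,0,0],
    [0,0,-0.7,0,0,0],
    [0,0,-0.7,0,0,0]
  ]
}}

```text
t: 35.55
tcp_pos: [0.5111, 0.0103, 0.2789]
eef_rot: [0.016, -3.14, 0.001]
force: [-0.8, 0.1, 0.1]
opening: 0.0001
grip_force: 0.0
```

Run:
```python
from h import *
from cell import manip
r=manip.read_camera("wrist"); go([])
im=r["pixels"].astype(int)
# top face of lid: near edge row where brown dark front face -> lighter top; report profile along a column
q=lambda z:proj(r,place(np.array([(-.083,.1,0),(-.083,-.1,0),(-.083,.15,0)]),.5474,.0104,.010,z)).round(1).tolist()
print("near edge z .070",q(.070),"z .062",q(.062),"z .080",q(.080))
for c in (190,370): print(c,[int(im[v,c].sum()) for v in range(120,230,1)])
S=manip.read_camera("side"); T=np.load("d3.npz")["pixels"].astype(int); 
d=np.abs(S["pixels"].astype(int)-T).sum(2)[185:270,280:345]; print("side lid-region change",(d>60).sum())
```

```text
now [0.5107 0.0104 0.2783] psi 1.581 tilt [-0.003 -0.   ] t 35.6 q [-0.12  0.24 -0.09  1.24 -0.   -0.13] F [-0.4  0.3 -0.8] open -0.0 0.0
near edge z .070 [[367.9, 136.9], [188.1, 137.1], [412.8, 136.9]] z .062 [[365.9, 136.4], [190.1, 136.5], [409.9, 136.3]] z .080 [[370.4, 137.6], [185.5, 137.8], [416.6, 137.6]]
190 [430, 430, 425, 425, 430, 406, 486, 497, 484, 492, 495, 488, 360, 341, 341, 303, 311, 360, 390, 391, 397, 400, 406, 412, 409, 409, 401, 410, 402, 406, 399, 385, 387, 385, 391, 396, 393, 393, 392, 385, 378, 366, 361, 372, 375, 373, 373, 376, 374, 366, 358, 365, 362, 371, 365, 365, 361, 362, 359, 357, 377, 361, 376, 373, 370, 369, 366, 366, 358, 365, 357, 361, 372, 374, 368, 366, 361, 357, 344, 353, 361, 354, 353, 357, 363, 353, 369, 382, 378, 375, 378, 384, 383, 389, 378, 381, 380, 381, 390, 377, 380, 379, 373, 387, 387, 382, 385, 379, 392, 390]
370 [428, 420, 430, 430, 421, 391, 468, 475, 464, 467, 473, 467, 466, 348, 330, 329, 263, 327, 376, 389, 388, 394, 398, 397, 400, 391, 389, 386, 389, 387, 388, 386, 384, 387, 371, 383, 384, 396, 396, 395, 385, 389, 380, 391, 385, 389, 385, 391, 388, 378, 376, 367, 368, 380, 372, 361, 369, 373, 365, 367, 368, 358, 367, 364, 366, 355, 371, 369, 364, 364, 361, 358, 356, 356, 353, 355, 344, 336, 349, 343, 353, 345, 355, 359, 370, 365, 366, 361, 361, 362, 361, 350, 360, 359, 360, 347, 349, 349, 373, 368, 374, 363, 365, 363, 366, 373, 365, 361, 369, 365]
side lid-region change 0
```

The lid stopped at 70.5 mm (expected 70 mm), its near edge is where it should be, and it didn't move when I let go. Handing in.

```bash
python3 -c "
from cell import manip
print(manip.job_done())"
```

```text
the job is handed in; nothing more can be done
None
```

The caddy, planter and oblong are each seated in their matching nests, the lid was lowered gently until fully shut, and the job was handed in at about 36 s with the bystanders untouched; no verdict came back.

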